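Refit the hatch cover of a diffractometer drive bay

ROBOT

A 7-joint arm with a two-finger parallel gripper is mounted at the origin on the work surface. World frame = base frame: x ahead of the robot, y to its left, z up, the work surface at z = 0. Lengths are in mm, angles in rad, forces in N, time in s.
With the tool pointing down it reaches from about 400 to 875 mm from the base axis. Payload 4.4 kg.
Tool frame: the origin (TCP) lies midway between the tips of the shut fingers; the grasp point (between the pads) lies 19 mm behind it; x points along the fingers, y is the direction in which the jaws open and shut, and the axes are right-handed (so a half turn about x gives the same grasp; the last joint's range is limited). The gripper opens to 85 mm and grips with 20 to 120 N. Pads are 22 mm wide; open, the fingers measure 114 mm over their backs; the gripper's body (76 mm by 85 mm) begins 54 mm behind the grasp point. The pads swing forward as they close: fully open they stand 13 mm farther back than shut.
Start: joints at [1.157, 0.628, 0.038, 1.517, -0.027, 0.996, -0.02], TCP at [221.568, -611.086, 231.313] pointing down, gripper open.
Joint ranges: [-3.06, 3.06], [-0.37, 2.12], [-1.25, 1.32], [0.18, 2.47], [-1.1, 4.24], [0.23, 1.98], [-2.94, 2.94]. Speed limits (rad/s): [2.57, 2.57, 3.14, 3.14, 3.14, 3.14, 3.14].

INTERFACE

Orientations are given as a 3x3 rotation matrix whose columns are the frame's x, y, z axes.
In Python, from rig import manip gives the robot as it stands.
- The arm moves only by the tool carry_out, never from a script. Its arguments are lists of equal length, an entry for each row: "offset": the shift along the tool's x, y, z as a fraction of full scale, a list of three; "twist": the turn, a rotation vector about the tool's x, y, z as a fraction of full scale, a list of three; "grip": the closure, from 0 (fully open) to 1 (shut). A call has exactly 5 rows; each row shifts and turns the commanded pose from where the row before left it, along the tool's axes as they then stand; what a row does not reach is not made up. Full scale, the value 1, is 0.25 m for a shift and 180 degrees for a turn. A row lasts 1/8 s, in which the tool goes at most 62.5 mm and 10.7 degrees, less where a joint would pass 70% of its speed; a pose out of reach is approached as far as the arm can. A call with a number of a shift or a turn outside -1 to 1 is refused whole. A call with a gripper value outside its range is refused whole. The fingers move at their own pace and stop on an object; "force" is the grip in N (left out, the last holds). Time passes only in rows, so rows that do not move let the fingers close, or fill a call up. It gives the time, the measured TCP pose, the force and the opening at its end, in the units of the state.
- manip.read_state(): the state, without advancing time (a new reading comes with each control period).
- manip.capture(name): name is "scene" or "side" or "wrist"; returns a dict with "color" (480x640x3 uint8, blue, green, red), "vertical_fov" (degrees; the focal length in pixels is half the picture's height over the tangent of half this angle, whatever the lens; pixels are square), "cx", "cy" (the principal point, pixels), "dist" ([k1, k2, p1, p2, k3] as OpenCV has them; the pictures are not rectified), "xyz" and "rotation" of the camera in the world. Camera axes: x right, y down, z forward; pixel columns grow to the right and rows downward; lengths in mm; the calibration is good to about 2 mm. A picture is of the moment at which its call begins. There is no depth.
- manip.close_job(): hands the job in, once; it reports no verdict.
The state is a dict: "time": time; "q": joint angles; "joint_velocities": joint speeds; "tau": joint torques, N m; "position": TCP position; "tool_rot": TCP orientation; "wrist_force": force on the tool from outside, world axes, zero at the start; "moment": the same for the moment, N m; "opening": opening from 0.0 (shut) to 1.0 (fully open).
Only numpy, scipy, OpenCV 4.12 (cv2) and the standard library are available. Lean on these libraries where they do the work, as an engineer would, in place of code of your own. Each camera call takes 0.05 s, during which the arm holds its last target.

TASK

Put the longer of the two aluminium hatch covers back on the open drive bay: hold it tilted, tuck one end under the bay's fixed lip, then lower the other end so that the cover lies flat on both inner ledges. Keep hold of it until it is down, do not drop it, then let go; leave the short cover where it lies.

Things in the scene. Friction and masses are not known exactly. Their poses are not given: they have to be found in the camera images.
- long_cover_grip (a point): Cover to fit: aluminium plate 170 (x) x 110 (y) x 5 mm, 0.3 kg, lying on the bench, both ends alike, with a bow handle on top. Point: centre of the handle's bar, over the plate's centre, 50 mm above its underside. Bar 70 mm long (x), 14 wide (y), 16 tall, with a post under it 25 to 35 mm from the middle each way, else free below. x along the plate's length, z up.
- bay_seat (a point): Bay: fixed open-topped housing 208 (x) x 152 (y) x 74 mm high, walls 6. Point: middle of the inside (196 x 140) at ledge height, 50 mm above the bench, 24 below the rim. x from lip end (-x, robot's side) to far end, z up. Each end has a ledge 40 deep (x), full width. A lip 40 deep, 4 thick, flush with the rim, covers the -x ledge, 20 clear above it: the opening is 156 long, x -58 to 98.
- short_cover_grip (a point): A spare cover for another bay, same make and handle but only 100 (x) x 110 (y) mm: not to be used or moved. The point is the centre of its handle bar, 50 mm above its underside.
Not all that is in view belongs to the job. Leave any green look-alike of the part that bears long_cover_grip alone.

How it is judged (in metres and radians):
At the end, for the whole second after the job is handed in: The long cover lies at rest and flat (within 3.4 degrees) on both ledges of the bay, one end under the lip: its handle 50 mm above ledge height within 6 mm, its centre within 22 mm along and 24 mm across of the bay's middle, its length along the bay's within 15 degrees (z of long_cover_grip in the frame of bay_seat between 0.044 and 0.056 m and x of long_cover_grip in the frame of bay_seat between -0.022 and 0.022 m and y of long_cover_grip in the frame of bay_seat between -0.024 and 0.024 m and angle between long_cover_grip's own z axis and vertical below 0.06 rad and angle between the x axis of long_cover_grip and the x axis of bay_seat, either way round below 0.26 rad and linear speed of long_cover below 0.02 m/s); the robot touches nothing.
It fails at once if the long cover let go while tilted more than 10 degrees (angle between long_cover_grip's own z axis and vertical above 0.175 rad and contact force between the fingers and long_cover below 0.02 N).
It fails at once if the long cover let go in the air, its handle more than 90 mm above the bay's ledges (z of long_cover_grip in the frame of bay_seat above 0.09 m and contact force between the fingers and long_cover below 0.02 N).
It fails at once if the short cover moved more than 30 mm (distance of short_cover_grip from where it was at the start of the episode above 0.03 m).
It also fails if it takes over 43 s, if anything falls off the work surface, if the arm or the gripper's body presses on something with over 40 N, if the wrist force passes 120 N, or if a joint passes its speed limit or range.

## Working session

There is one attempt and no reset: what is moved stays moved. The work goes in short steps, Python scripts to look and compute and a tool call to move; the robot and the scene stay as the last step left them, time stands still between calls to the robot, and variables do not carry over. Pictures are saved under pics/ and viewed, and the job is handed in when it is done.

Besides the shell and the picture viewer there is one more tool, called after "Emit:" as name(argument=value, ...) on one line, values as JSON. carry_out: Moves the arm, as the interface text tells. Shift numbers are shares of 0.25 m and turn numbers shares of 180 degrees, none past 1 either way. Its arguments: {"type":"object","properties":{"offset":{"type":"array","items":{"type":"array","items":{"type":"number"}}},"twist":{"type":"array","items":{"type":"array","items":{"type":"number"}}},"grip":{"type":"array","items":{"type":"number"}},"force":{"type":"number"}},"required":["offset","twist","grip"]}

```bash
ls; mkdir -p pics; cat > h.py <<'E'
import numpy as np, cv2, pickle
from rig import manip
def cap(name,fn):
    c=manip.capture(name); cv2.imwrite('pics/%s.png'%fn,c['color']); pickle.dump(c,open('pics/%s.pkl'%fn,'wb')); return c
def load(fn): return pickle.load(open('pics/%s.pkl'%fn,'rb'))
def K(c):
    f=240/np.tan(np.radians(c['vertical_fov'])/2); return np.array([[f,0,c['cx']],[0,f,c['cy']],[0,0,1.]])
def ray(c,uv):
    p=cv2.undistortPoints(np.array([[uv]],float),K(c),np.array(c['dist'],float))[0,0]
    d=np.array(c['rotation'])@np.array([p[0],p[1],1]); return np.array(c['xyz'],float),d
def atz(c,uv,z):
    o,d=ray(c,uv); return o+d*(z-o[2])/d[2]
def proj(c,P):
    R=np.array(c['rotation']);X=(np.atleast_2d(P)-np.array(c['xyz']))@R
    return cv2.projectPoints(X.reshape(-1,1,3),np.zeros(3),np.zeros(3),K(c),np.array(c['dist'],float))[0][:,0]
E
python3 - <<'E'
from h import *
for n in ['scene','side','wrist']:
    c=cap(n,n+'0'); print(n,c['xyz'],c['vertical_fov'],c['dist'])
s=manip.read_state(); print(s['time'],s['position'],s['tool_rot'],s['wrist_force'],s['opening'])
E
```

```text
pics
scene [1252.44012155  102.64573992  776.38218376] 45.72359768577862 [-0.01536248  0.          0.          0.          0.        ]
side [  6.96949498 816.43427016 826.92192525] 42.05347292442954 [-0.20913648  0.          0.          0.          0.        ]
wrist [ 288.25176284 -586.95104577  373.43893174] 63.96206324479019 [-0.06874516  0.          0.          0.          0.        ]
0.15 [ 221.39117381 -610.64126393  230.60190336] [[-5.04393022e-04  3.40790237e-01 -9.40139224e-01]
 [ 1.33668379e-03 -9.40138274e-01 -3.40790610e-01]
 [-9.99998979e-01 -1.42856126e-03  1.86703998e-05]] [ 0.31398274 -0.16365329 -0.53405471] 0.9990824557810165
```

View pics/scene0.png

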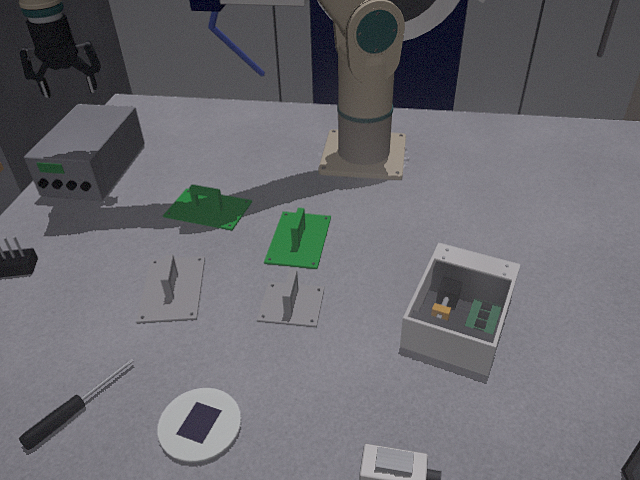

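View pics/side0.png

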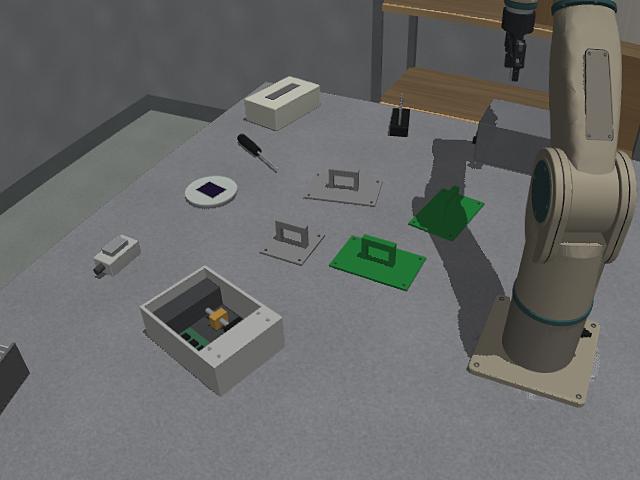

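View pics/wrist0.png

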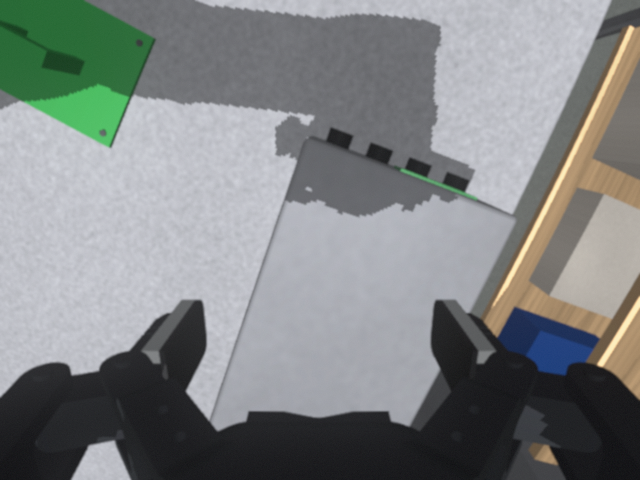

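```bash
python3 - <<'E'
from h import *
a=cv2.imread('pics/scene0.png'); b=cv2.imread('pics/side0.png')
A=cv2.resize(a[235:345,120:340],None,fx=3.6,fy=3.6,interpolation=cv2.INTER_CUBIC)
cv2.imwrite('pics/A.png',A[:, :])
B=cv2.resize(a[235:385,390:540],None,fx=4,fy=4,interpolation=cv2.INTER_CUBIC); cv2.imwrite('pics/B.png',B)
C=cv2.resize(b[155:275,250:400],None,fx=5,fy=5,interpolation=cv2.INTER_CUBIC); cv2.imwrite('pics/C.png',C)
D=cv2.resize(b[255:405,130:300],None,fx=4,fy=4,interpolation=cv2.INTER_CUBIC); cv2.imwrite('pics/D.png',D)
E
```

```text
(no output)
```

View pics/A.png

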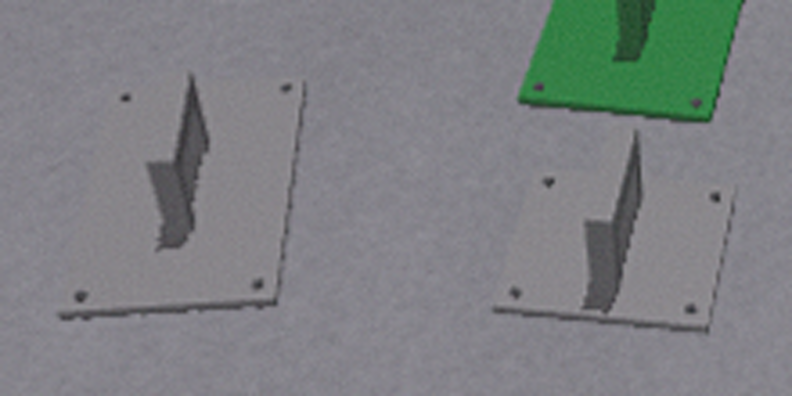

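View pics/B.png

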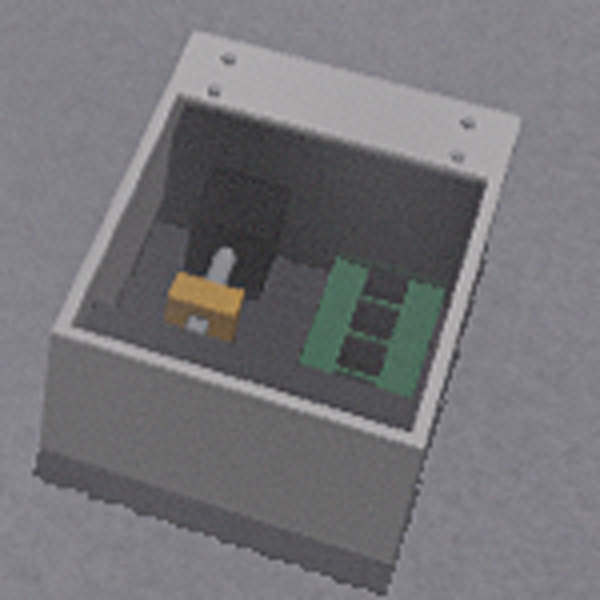

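View pics/C.png

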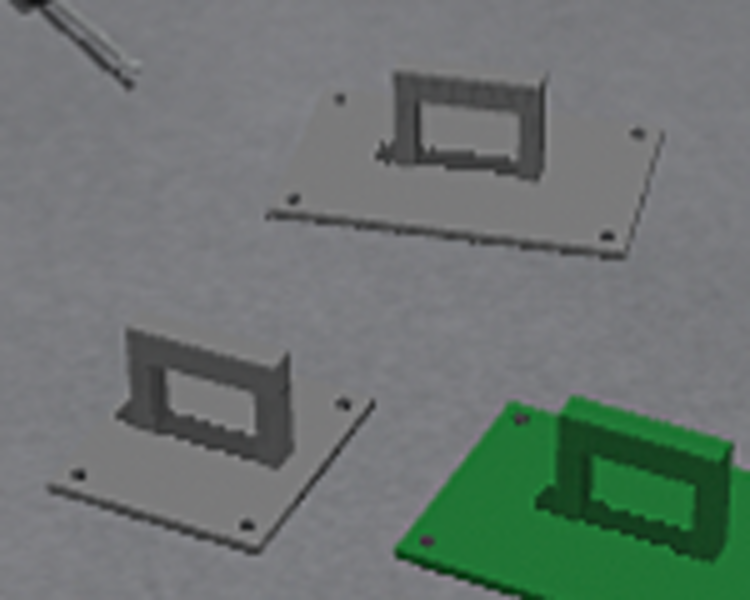

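View pics/D.png

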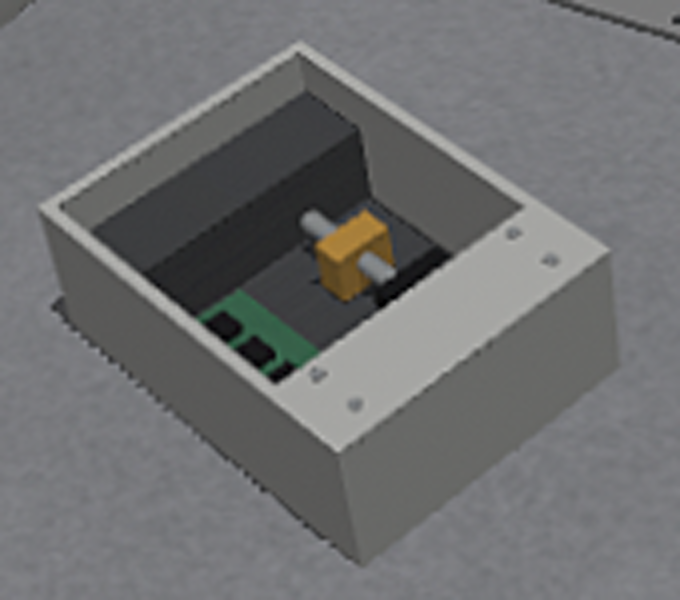

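```bash
cat > fit.py <<'E'
from h import *
from scipy.optimize import least_squares
def px(P,s,o): return (np.array(P,float)+.5)/s-.5+np.array(o)
S,D=load('scene0'),load('side0')
def pts(L): 
    for c,uvs,z in L: yield [atz(c,u,z)[:2] for u in uvs]
Ls=px([(125,98),(287,88),(258,284),(82,296)],3.6,(120,235))
Ld=px([(638,133),(607,236),(293,200),(340,99)],5,(250,155))
Ss=px([(548,182),(716,197),(691,309),(516,293)],3.6,(120,235))
Bs=px([(193,33),(520,118),(425,443),(52,333)],4,(390,235))
Bd=px([(610,250),(338,452),(40,208),(300,43)],4,(130,255))
# long: corner order consistent
def rep(n,q):
    q=np.array(q); c=q.mean(0); l=(q[0]+q[1]-q[2]-q[3])/2
    v=-l; print(n,'ctr',c.round(1),'len',np.linalg.norm(l).round(1),'wid',np.linalg.norm((q[0]+q[3]-q[1]-q[2])/2).round(1),'yaw',np.degrees(np.arctan2(v[1],v[0])).round(2)); 
for n,c,u,z in [('long s',S,Ls,5),('long d',D,Ld,5),('short s',S,Ss,5),('bay s',S,Bs,74),('bay d',D,Bd,74)]:
    rep(n,[atz(c,a,z)[:2] for a in u])
# handle bar top ends, z=58: scene top edge; side
for uv in px([(191,73),(170,163)],3.6,(120,235)): print('h s',atz(S,uv,58))
for uv in px([(395,71),(546,78)],5,(250,155)): print('h d',atz(D,uv,58))
E
python3 fit.py
```

```text
long s ctr [ 524.8 -319.1] len 150.1 wid 90.1 yaw 12.75
long d ctr [ 529.4 -321.7] len 149.6 wid 90.9 yaw 12.94
short s ctr [536. -82.] len 80.0 wid 90.4 yaw 0.4
bay s ctr [531.2 224.9] len 205.6 wid 151.6 yaw -16.09
bay d ctr [533.8 223.5] len 206.6 wid 150.8 yaw -16.03
h s [ 492.40027362 -319.11791958   58.        ]
h s [ 559.90809244 -305.72122844   58.        ]
h d [ 560.79107077 -307.26034891   58.        ]
h d [ 493.94958651 -331.07299281   58.        ]
```

```bash
cat > plan.py <<'E'
from h import *
from scipy.spatial.transform import Rotation as R
LC=np.array([527,-320.5]); LY=12.85; BC=np.array([532.5,224.]); BY=-16.05
def rot(yaw,tilt=0):
    "tool rot holding plate with length at yaw (deg); tilt>0: -x end lower"
    P=R.from_euler('z',yaw,degrees=True)*R.from_euler('y',-tilt,degrees=True)
    M=P.as_matrix(); return np.column_stack([-M[:,2],-M[:,1],-M[:,0]])
def plan(pos,Rt,n,show=True):
    s=manip.read_state(); R0=np.array(s['tool_rot']);p0=np.array(s['position'])
    rv=R.from_matrix(R0.T@Rt).as_rotvec()
    dp=(np.array(pos)-p0)/n; off=[]
    Rc=R.from_matrix(R0)
    for i in range(n):
        off.append((Rc.as_matrix().T@dp/250).round(3).tolist()); Rc=Rc*R.from_rotvec(rv/n)
    print('t',s['time'],'pos',p0.round(1),'F',np.round(s['wrist_force'],1),'op',round(s['opening'],3))
    print('step mm',np.linalg.norm(dp).round(1)); print('off',off); print('twist/row',(rv/n/np.pi).round(4),'deg',np.degrees(rv).round(2))
E
python3 - <<'E'
from plan import *
plan([*LC,180],rot(LY),10)
E
```

```text
t 0.15 pos [ 221.4 -610.6  230.6] F [ 0.3 -0.2 -0.5] op 0.999
step mm 42.4
off [[0.02, -0.067, -0.154], [0.02, -0.069, -0.154], [0.02, -0.071, -0.153], [0.02, -0.073, -0.152], [0.02, -0.075, -0.151], [0.02, -0.077, -0.15], [0.02, -0.079, -0.149], [0.02, -0.081, -0.148], [0.02, -0.082, -0.147], [0.02, -0.084, -0.146]]
twist/row [0.0039 0.     0.    ] deg [7.08 0.01 0.08]
```

Emit:
carry_out(offset=[[0.02,-0.067,-0.154],[0.02,-0.069,-0.154],[0.02,-0.071,-0.153],[0.02,-0.073,-0.152],[0.02,-0.075,-0.151]], twist=[[0.004,0,0],[0.004,0,0],[0.004,0,0],[0.004,0,0],[0.004,0,0]], grip=[0,0,0,0,0], force=70)

```text
time: 0.78
position: [375.4, -465.2, 206.0]
tool_rot: [[-0.0, 0.281, -0.96], [0.0, -0.96, -0.281], [-1.0, -0.0, 0.0]]
wrist_force: [0.1, -0.9, 0.7]
opening: 1.001
```

Emit:
carry_out(offset=[[0.02,-0.077,-0.15],[0.02,-0.079,-0.149],[0.02,-0.081,-0.148],[0.02,-0.082,-0.147],[0.02,-0.084,-0.146]], twist=[[0.004,0,0],[0.004,0,0],[0.004,0,0],[0.004,0,0],[0.004,0,0]], grip=[0,0,0,0,0])

```text
time: 1.4
position: [528.3, -320.3, 180.9]
tool_rot: [[-0.0, 0.22, -0.976], [0.0, -0.976, -0.22], [-1.0, -0.0, 0.0]]
wrist_force: [1.8, 0.6, 0.3]
opening: 1.0
```

```bash
python3 - <<'E'
from plan import *
cap('wrist','w1')
plan([*LC,31],rot(LY),5)
c=load('w1'); print(proj(c,[[527,-320.5,58]]))
M=R.from_euler('z',LY,degrees=True).as_matrix()
print(proj(c,np.array([527,-320.5,0])+(M@np.array([[75,45,5],[-75,45,5],[-75,-45,5],[75,-45,5],[35,7,58],[-35,7,58],[-35,-7,58],[35,-7,58]]).T).T).round(0))
E
```

```text
t 1.45 pos [ 533.9 -313.3  180.1] F [ 4.   4.4 -1.3] op 0.999
step mm 29.9
off [[0.119, 0.005, 0.007], [0.119, 0.005, 0.007], [0.119, 0.005, 0.007], [0.119, 0.005, 0.007], [0.119, 0.004, 0.007]]
twist/row [ 0.0003 -0.0003  0.0003] deg [ 0.3  -0.26  0.25]
[[317.30498658 233.6186981 ]]
[[261. 126.]
 [268. 298.]
 [367. 298.]
 [373. 126.]
 [307. 185.]
 [308. 279.]
 [327. 279.]
 [327. 185.]]
```

View pics/w1.png

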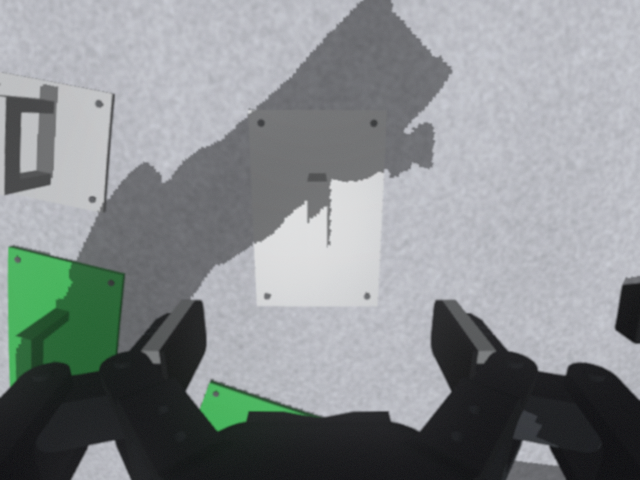

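Emit:
carry_out(offset=[[0.1,0,0],[0.1,0,0],[0.06,0,0],[0,0,0],[0,0,0]], twist=[[0,0,0],[0,0,0],[0,0,0],[0,0,0],[0,0,0]], grip=[0,0,0,0,0])

```text
time: 2.08
position: [528.0, -321.9, 117.1]
tool_rot: [[0.001, 0.22, -0.975], [-0.001, -0.975, -0.22], [-1.0, 0.001, -0.001]]
wrist_force: [0.1, 0.1, 0.6]
opening: 1.0
```

```bash
python3 - <<'E'
from plan import *
cap('wrist','w2')
plan([*LC,31],rot(LY),5)
c=load('w2')
M=R.from_euler('z',LY,degrees=True).as_matrix()
print(proj(c,np.array([527,-320.5,0])+(M@np.array([[75,45,5],[-75,45,5],[-75,-45,5],[75,-45,5],[35,7,58],[-35,7,58],[-35,-7,58],[35,-7,58]]).T).T).round(0))
E
```

```text
t 2.125 pos [ 528.2 -321.9  117.3] F [0.2 0.7 0.1] op 0.999
step mm 17.3
off [[0.069, -0.001, 0.001], [0.069, -0.001, 0.001], [0.069, -0.001, 0.001], [0.069, -0.001, 0.001], [0.069, -0.001, 0.001]]
twist/row [-0.0001 -0.0001 -0.0001] deg [-0.13 -0.08 -0.07]
[[244. 125.]
 [255. 334.]
 [376. 334.]
 [385. 124.]
 [301. 201.]
 [303. 319.]
 [327. 319.]
 [327. 201.]]
```

View pics/w2.png

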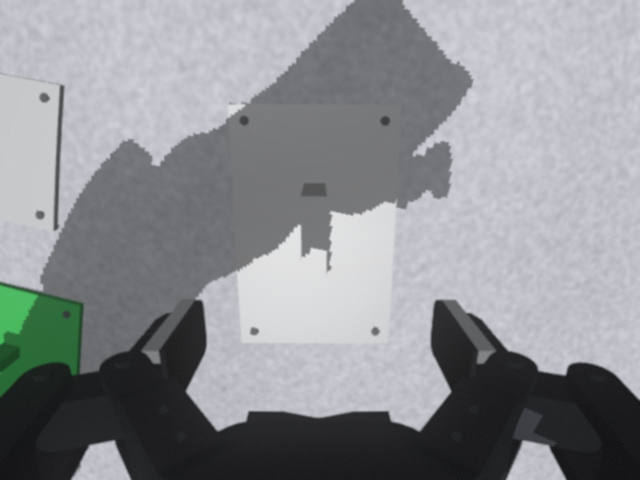

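Emit:
carry_out(offset=[[0.1,0,0],[0.1,0,0],[0.1,0,0],[0.045,0,0],[0,0,0]], twist=[[0,0,0],[0,0,0],[0,0,0],[0,0,0],[0,0,0]], grip=[0,0,0,0,0])

```text
time: 2.75
position: [527.5, -321.5, 30.1]
tool_rot: [[-0.0, 0.22, -0.975], [0.0, -0.975, -0.22], [-1.0, -0.0, 0.0]]
wrist_force: [-0.1, -0.5, -0.5]
opening: 1.004
```

Emit:
carry_out(offset=[[0,0,0],[0,0,0],[0,0,0],[0,0,0],[0,0,0]], twist=[[0,0,0],[0,0,0],[0,0,0],[0,0,0],[0,0,0]], grip=[1,1,1,1,1], force=70)

```text
time: 3.38
position: [527.8, -321.3, 30.6]
tool_rot: [[0.0, 0.22, -0.975], [0.0, -0.975, -0.22], [-1.0, 0.0, -0.0]]
wrist_force: [-1.0, 0.6, 4.5]
opening: 0.153
```

```bash
python3 - <<'E'
from plan import *
cap('side','s3')
plan([*LC,181],rot(LY),5)
b=cv2.imread('pics/s3.png'); cv2.imwrite('pics/s3c.png',cv2.resize(b[60:260,230:430],None,fx=3,fy=3))
E
```

```text
t 3.425 pos [ 527.7 -321.3   30.6] F [-1.4  1.3  4.3] op 0.146
step mm 30.1
off [[-0.12, -0.001, 0.0], [-0.12, -0.001, 0.0], [-0.12, -0.001, 0.0], [-0.12, -0.001, 0.0], [-0.12, -0.001, 0.0]]
twist/row [-0.0001 -0.     -0.    ] deg [-0.12 -0.03 -0.  ]
```

View pics/s3c.png

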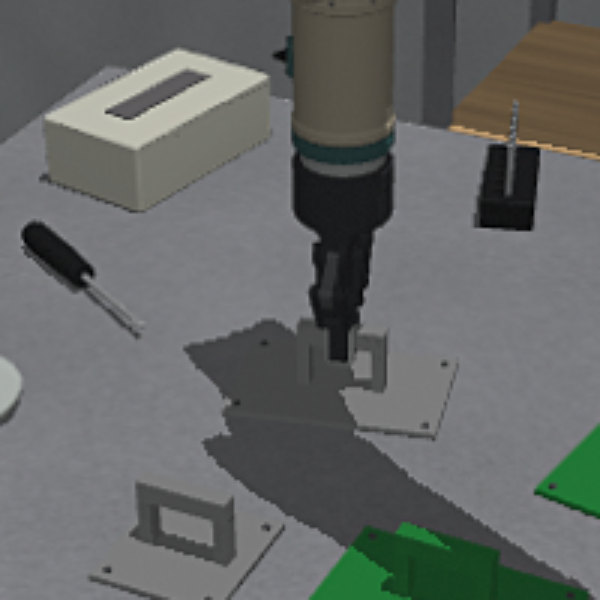

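The fingers are around the bar mid-handle, opening about 12–13 mm. Next I lift it.

Emit:
carry_out(offset=[[0,0,0],[-0.02,0,0],[-0.06,0,0],[-0.1,0,0],[-0.1,0,0]], twist=[[0,0,0],[0,0,0],[0,0,0],[0,0,0],[0,0,0]], grip=[1,1,1,1,1])

```text
time: 4.05
position: [527.3, -321.5, 101.2]
tool_rot: [[-0.0, 0.22, -0.975], [-0.0, -0.975, -0.22], [-1.0, 0.0, 0.0]]
wrist_force: [0.2, -0.1, -2.4]
opening: 0.152
```

Emit:
carry_out(offset=[[-0.12,0,0],[-0.12,0,0],[-0.12,0,0],[-0.06,0,0],[0,0,0]], twist=[[0,0,0],[0,0,0],[0,0,0],[0,0,0],[0,0,0]], grip=[1,1,1,1,1])

```text
time: 4.68
position: [527.9, -321.7, 206.1]
tool_rot: [[0.002, 0.22, -0.975], [-0.001, -0.975, -0.22], [-1.0, 0.001, -0.002]]
wrist_force: [-0.0, -0.2, -3.2]
opening: 0.147
```

```bash
python3 - <<'E'
from plan import *
cap('side','s4');cap('wrist','w4')
th=np.radians(BY); ux=np.array([np.cos(th),np.sin(th),0])
plan([*(BC+20*ux[:2]),205],rot(BY,0),15)
b=cv2.imread('pics/s4.png'); cv2.imwrite('pics/s4c.png',cv2.resize(b[20:220,230:430],None,fx=3,fy=3))
E
```

```text
t 4.775 pos [ 526.8 -321.   204.1] F [ 0.2 -0.1 -2.8] op 0.146
step mm 36.0
off [[-0.0, -0.139, -0.038], [-0.0, -0.14, -0.033], [-0.0, -0.141, -0.029], [-0.0, -0.142, -0.024], [-0.0, -0.143, -0.019], [-0.0, -0.143, -0.014], [-0.0, -0.144, -0.01], [-0.0, -0.144, -0.005], [-0.0, -0.144, -0.0], [-0.0, -0.144, 0.005], [-0.0, -0.144, 0.01], [-0.0, -0.143, 0.014], [-0.0, -0.143, 0.019], [-0.0, -0.142, 0.024], [-0.0, -0.141, 0.029]]
twist/row [0.0107 0.     0.    ] deg [28.77  0.1   0.05]
```

View pics/s4c.png

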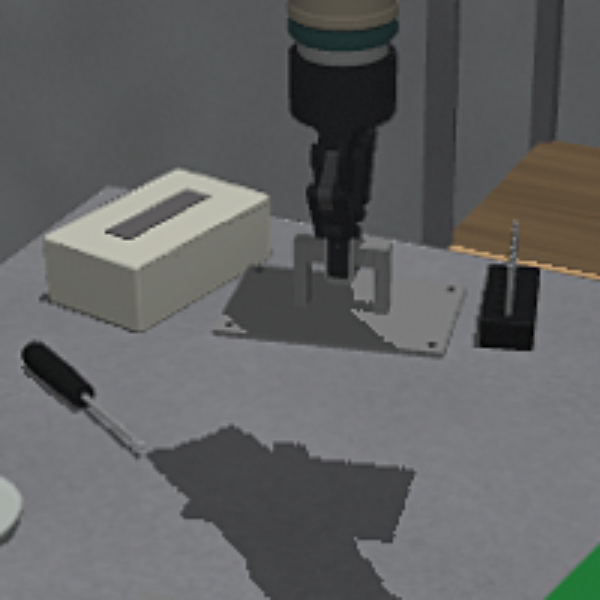

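View pics/w4.png

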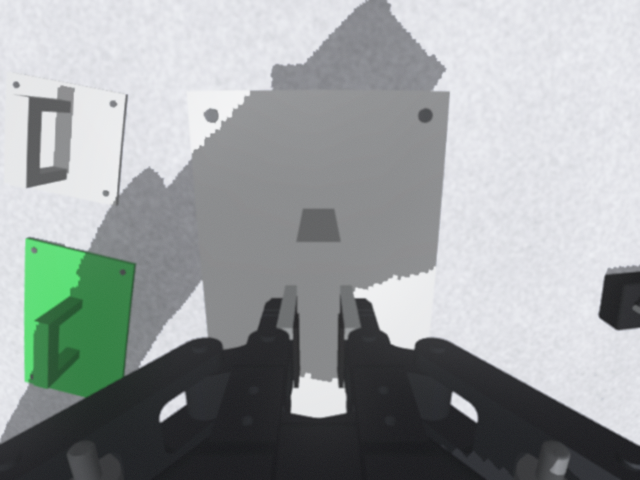

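The cover is held level and centred, and the scale reads about 3 N. Now I carry it over.

Emit:
carry_out(offset=[[0,-0.07,-0.018],[0,-0.14,-0.036],[0,-0.141,-0.031],[0,-0.142,-0.026],[0,-0.143,-0.021]], twist=[[0.005,0,0],[0.0107,0,0],[0.0107,0,0],[0.0107,0,0],[0.0107,0,0]], grip=[1,1,1,1,1])

```text
time: 5.4
position: [533.3, -157.6, 203.6]
tool_rot: [[-0.003, 0.071, -0.997], [0.001, -0.997, -0.071], [-1.0, -0.001, 0.003]]
wrist_force: [0.4, 1.1, -2.7]
opening: 0.153
```

Emit:
carry_out(offset=[[0,-0.143,-0.016],[0,-0.144,-0.012],[0,-0.144,-0.007],[0,-0.144,-0.002],[0,-0.144,0.003]], twist=[[0.0107,0,0],[0.0107,0,0],[0.0107,0,0],[0.0107,0,0],[0.0107,0,0]], grip=[1,1,1,1,1])

```text
time: 6.02
position: [541.0, 22.1, 203.7]
tool_rot: [[-0.003, -0.097, -0.995], [-0.0, -0.995, 0.097], [-1.0, 0.001, 0.003]]
wrist_force: [0.6, -0.2, -3.8]
opening: 0.147
```

Emit:
carry_out(offset=[[0,-0.144,0.008],[0,-0.143,0.012],[0,-0.143,0.017],[0,-0.142,0.022],[0,-0.1,0.02]], twist=[[0.0107,0,0],[0.0107,0,0],[0.0107,0,0],[0.0107,0,0],[0.005,0,0]], grip=[1,1,1,1,1])

```text
time: 6.65
position: [547.9, 192.1, 203.4]
tool_rot: [[-0.003, -0.243, -0.97], [-0.001, -0.97, 0.243], [-1.0, 0.001, 0.003]]
wrist_force: [-1.0, -0.2, -3.5]
opening: 0.148
```

```bash
cat >> plan.py <<'E'
# cover centre offset along plate x from grasp: dx (mm)
def tcp_for(low_x, low_z, tilt, dx=0, y=0):
    "TCP world pos so that underside low end is at bay (low_x, low_z above ledge)"
    P=R.from_euler('z',BY,degrees=True)*R.from_euler('y',-tilt,degrees=True)
    low=np.array([-85-dx,0,-50.]) # rel grasp point
    tcp=np.array([0,0,-19.])
    b=R.from_euler('z',BY,degrees=True).as_matrix()@np.array([low_x,y,low_z])+np.array([*BC,50.])
    return b+P.as_matrix()@(tcp-low)
E
python3 - <<'E'
from plan import *
for a in [(-30,60,16),(-40,12,16),(-60,8,16),(-88,3,16),(-88,1,0)]:
    print(a,tcp_for(*a).round(1))
plan(tcp_for(-35,70,16),rot(BY,16),5)
E
```

```text
(-30, 60, 16) [574.  212.1 163.2]
(-40, 12, 16) [564.4 214.8 115.2]
(-60, 8, 16) [545.1 220.4 111.2]
(-88, 3, 16) [518.2 228.1 106.2]
(-88, 1, 0) [529.6 224.8  82. ]
t 6.65 pos [547.9 192.1 203.4] F [-1.  -0.2 -3.5] op 0.148
step mm 8.5
off [[0.024, -0.021, -0.012], [0.025, -0.021, -0.011], [0.025, -0.021, -0.009], [0.026, -0.021, -0.008], [0.026, -0.021, -0.006]]
twist/row [0.0022 0.0179 0.0002] deg [ 2.   16.14  0.21]
```

Emit:
carry_out(offset=[[0.024,-0.021,-0.012],[0.025,-0.021,-0.011],[0.025,-0.021,-0.009],[0.026,-0.021,-0.008],[0,0,0]], twist=[[0.003,0.022,0],[0.002,0.022,0],[0.002,0.022,0],[0.002,0.022,0],[0,0,0]], grip=[1,1,1,1,1])

```text
time: 7.28
position: [563.7, 208.1, 178.9]
tool_rot: [[0.259, -0.268, -0.928], [-0.072, -0.963, 0.258], [-0.963, 0.0, -0.268]]
wrist_force: [0.3, 0.3, -3.8]
opening: 0.148
```

```bash
python3 - <<'E'
from plan import *
plan(tcp_for(-38,30,16),rot(BY,16),5)
S=cap('scene','c5'); D=cap('side','d5')
s=manip.read_state(); M=np.array(s['tool_rot']); p=np.array(s['position']); print(M.round(3).tolist())
# predicted cover top corners
Pm=np.column_stack([-M[:,2],-M[:,1],-M[:,0]]); g=p-M[:,0]*19
pts=np.array([[75,45,-45],[75,-45,-45],[-75,-45,-45],[-75,45,-45]])
W=g+(Pm@pts.T).T
for n,c in(('c5',S),('d5',D)):
    uv=proj(c,W); print(n,uv.round(1).tolist())
    im=cv2.imread('pics/%s.png'%n); x0,y0=(380,150) if n=='c5' else (130,160)
    cv2.imwrite('pics/%sc.png'%n,cv2.resize(im[y0:y0+240,x0:x0+240],None,fx=2.5,fy=2.5,interpolation=cv2.INTER_CUBIC))
    print(((uv-[x0,y0]+.5)*2.5-.5).round(0).tolist())
E
```

```text
t 7.275 pos [563.7 208.1 178.9] F [ 0.3  0.3 -3.8] op 0.148
step mm 9.2
off [[0.035, -0.005, 0.009], [0.035, -0.005, 0.009], [0.035, -0.005, 0.009], [0.035, -0.005, 0.009], [0.035, -0.005, 0.009]]
twist/row [0.0005 0.0005 0.0001] deg [0.48 0.43 0.12]
[[0.262, -0.271, -0.927], [-0.071, -0.963, 0.261], [-0.963, -0.002, -0.271]]
c5 [[479.8, 299.9], [419.8, 282.9], [442.5, 245.6], [495.3, 259.2]]
[[250.0, 376.0], [100.0, 333.0], [157.0, 240.0], [289.0, 274.0]]
d5 [[141.3, 249.4], [182.4, 225.3], [238.9, 278.0], [197.6, 305.9]]
[[29.0, 224.0], [132.0, 164.0], [273.0, 296.0], [170.0, 366.0]]
```

View pics/c5c.png

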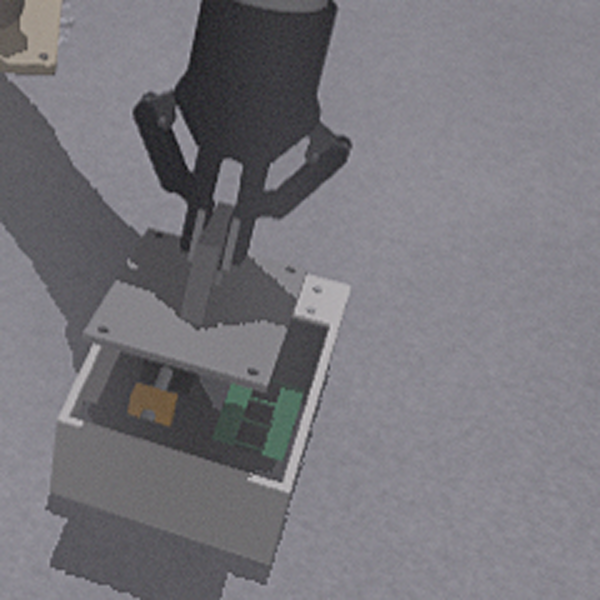

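View pics/d5c.png

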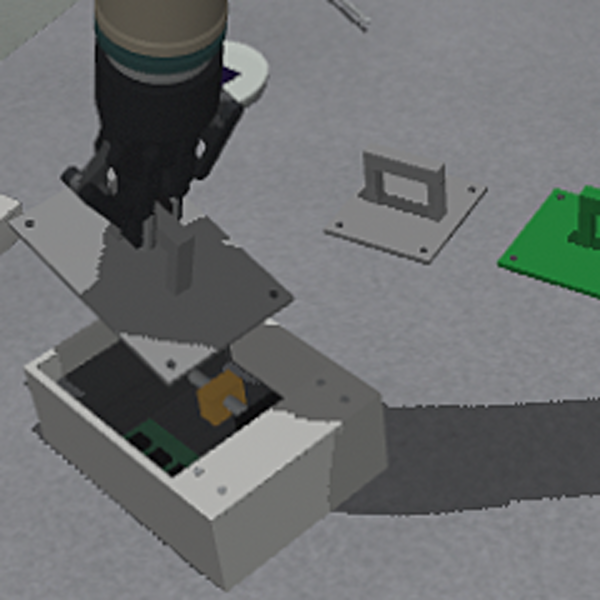

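```bash
python3 - <<'E'
from plan import *
plan(tcp_for(-40,35,14),rot(BY,14),4)
E
```

```text
t 7.375 pos [566.1 207.1 180.5] F [ 1.3 -0.1 -2.8] op 0.151
step mm 11.4
off [[0.043, -0.007, 0.014], [0.043, -0.007, 0.014], [0.043, -0.007, 0.013], [0.043, -0.007, 0.013]]
twist/row [ 0.0004 -0.0024  0.0003] deg [ 0.31 -1.73  0.2 ]
```

Emit:
carry_out(offset=[[0.043,-0.007,0.013],[0.043,-0.007,0.013],[0.043,-0.007,0.013],[0.043,-0.007,0.013],[0,0,0]], twist=[[0,-0.0024,0],[0,-0.0024,0],[0,-0.0024,0],[0,-0.0024,0],[0,0,0]], grip=[1,1,1,1,1])

```text
time: 8.0
position: [566.7, 214.2, 135.0]
tool_rot: [[0.234, -0.271, -0.934], [-0.064, -0.963, 0.263], [-0.97, -0.002, -0.242]]
wrist_force: [0.3, 0.2, -3.3]
opening: 0.144
```

```bash
python3 - <<'E'
from plan import *
plan(tcp_for(-42,13.5,14),rot(BY,14),3)
E
```

```text
t 8.0 pos [566.7 214.2 135. ] F [ 0.3  0.2 -3.3] op 0.144
step mm 7.0
off [[0.026, 0.0, 0.01], [0.026, 0.0, 0.01], [0.026, 0.0, 0.01]]
twist/row [ 0.0005 -0.      0.0004] deg [ 0.29 -0.01  0.2 ]
```

Emit:
carry_out(offset=[[0.026,0,0.01],[0.026,0,0.01],[0.026,0,0.01],[0,0,0],[0,0,0]], twist=[[0,0,0],[0,0,0],[0,0,0],[0,0,0],[0,0,0]], grip=[1,1,1,1,1])

```text
time: 8.62
position: [565.0, 215.3, 115.7]
tool_rot: [[0.236, -0.271, -0.933], [-0.063, -0.963, 0.264], [-0.97, -0.004, -0.244]]
wrist_force: [0.6, -0.0, -2.8]
opening: 0.152
```

```bash
python3 - <<'E'
from plan import *
D=cap('side','d6')
im=cv2.imread('pics/d6.png'); cv2.imwrite('pics/d6c.png',cv2.resize(im[200:400,120:320],None,fx=3,fy=3,interpolation=cv2.INTER_CUBIC))
plan(tcp_for(-87,2.5,14),rot(BY,14),5)
E
```

```text
t 8.675 pos [565.1 215.4 115.9] F [-0.  -0.2 -2.7] op 0.149
step mm 9.5
off [[0.001, 0.0, 0.038], [0.001, 0.0, 0.038], [0.001, 0.0, 0.038], [0.001, 0.001, 0.038], [0.001, 0.001, 0.038]]
twist/row [ 0.0003 -0.0002  0.0003] deg [ 0.27 -0.14  0.3 ]
```

View pics/d6c.png

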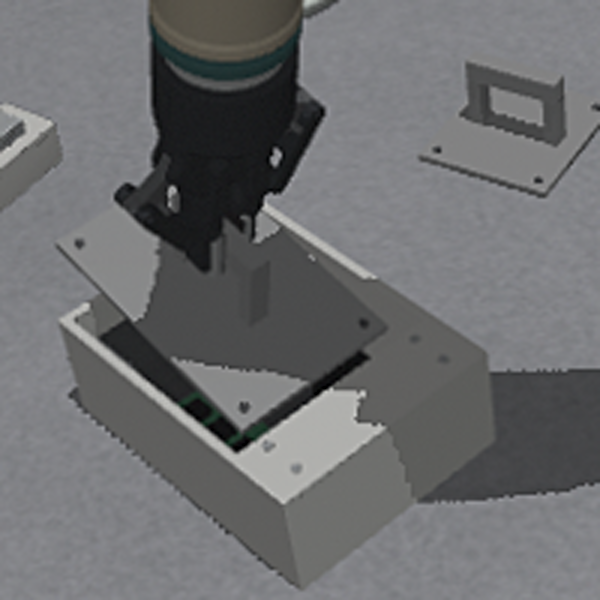

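The low end is in the opening, just ahead of the lip. I slide it under along the plate's own axis.

Emit:
carry_out(offset=[[0,0,0.03],[0,0,0.038],[0,0,0.038],[0,0,0.03],[0,0,0]], twist=[[0,0,0],[0,0,0],[0,0,0],[0,0,0],[0,0,0]], grip=[1,1,1,1,1])

```text
time: 9.3
position: [532.2, 224.7, 107.1]
tool_rot: [[0.235, -0.27, -0.934], [-0.063, -0.963, 0.262], [-0.97, -0.003, -0.243]]
wrist_force: [0.5, 0.1, -3.0]
opening: 0.146
```

```bash
python3 - <<'E'
from plan import *
D=cap('side','d7')
im=cv2.imread('pics/d7.png'); cv2.imwrite('pics/d7c.png',cv2.resize(im[200:400,120:320],None,fx=3,fy=3,interpolation=cv2.INTER_CUBIC))
plan(tcp_for(-88,2,14),rot(BY,14),2)
E
```

```text
t 9.35 pos [532.9 224.5 107.3] F [ 0.6 -0.8 -2.6] op 0.149
step mm 7.1
off [[0.003, 0.001, 0.028], [0.003, 0.001, 0.028]]
twist/row [ 0.0009 -0.0003  0.0008] deg [ 0.31 -0.11  0.29]
```

View pics/d7c.png

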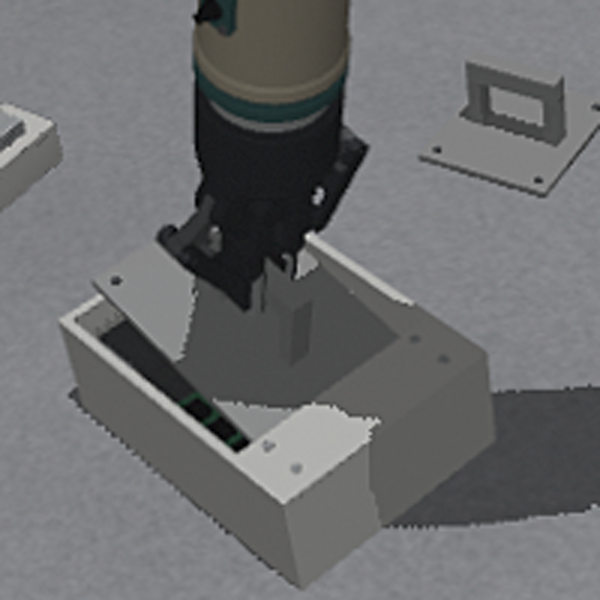

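Emit:
carry_out(offset=[[0.002,0,0.025],[0.002,0,0.025],[0,0,0],[0,0,0],[0,0,0]], twist=[[0,0,0],[0,0,0],[0,0,0],[0,0,0],[0,0,0]], grip=[1,1,1,1,1])

```text
time: 9.98
position: [522.0, 227.4, 103.4]
tool_rot: [[0.236, -0.271, -0.933], [-0.063, -0.963, 0.264], [-0.97, -0.004, -0.244]]
wrist_force: [-0.6, -0.6, -2.7]
opening: 0.152
```

```bash
python3 - <<'E'
from plan import *
plan(tcp_for(-88,2.5,8),rot(BY,8),4)
E
```

```text
t 9.975 pos [522.  227.4 103.4] F [-0.6 -0.6 -2.7] op 0.152
step mm 2.2
off [[0.009, 0.0, -0.001], [0.009, 0.0, -0.001], [0.009, 0.0, -0.001], [0.009, 0.0, -0.001]]
twist/row [ 0.0004 -0.0085  0.0004] deg [ 0.27 -6.13  0.28]
```

Emit:
carry_out(offset=[[0.009,0,-0.001],[0.009,0,-0.001],[0.009,0,-0.001],[0.009,0,-0.001],[0,0,0]], twist=[[0,-0.0085,0],[0,-0.0085,0],[0,-0.0085,0],[0,-0.0085,0],[0,0,0]], grip=[1,1,1,1,1])

```text
time: 10.6
position: [525.3, 226.1, 94.6]
tool_rot: [[0.135, -0.272, -0.953], [-0.034, -0.962, 0.27], [-0.99, -0.004, -0.139]]
wrist_force: [0.3, 0.2, -3.0]
opening: 0.15
```

```bash
python3 - <<'E'
from plan import *
plan(tcp_for(-88,2,0),rot(BY,0),6)
E
```

```text
t 10.6 pos [525.3 226.1  94.6] F [ 0.3  0.2 -3. ] op 0.15
step mm 2.1
off [[0.008, 0.0, -0.002], [0.008, 0.0, -0.002], [0.008, 0.0, -0.002], [0.008, 0.0, -0.002], [0.008, 0.0, -0.003], [0.008, -0.0, -0.003]]
twist/row [ 0.0002 -0.0074  0.0002] deg [ 0.22 -7.99  0.24]
```

Emit:
carry_out(offset=[[0.009,0,-0.002],[0.009,0,-0.002],[0.009,0,-0.003],[0.009,0,-0.003],[0.009,0,-0.003]], twist=[[0,-0.009,0],[0,-0.009,0],[0,-0.009,0],[0,-0.009,0],[0,-0.0085,0]], grip=[1,1,1,1,1])

```text
time: 11.22
position: [528.7, 225.5, 83.6]
tool_rot: [[-0.001, -0.271, -0.963], [0.004, -0.963, 0.271], [-1.0, -0.004, 0.002]]
wrist_force: [0.1, -0.0, -2.6]
opening: 0.152
```

```bash
python3 - <<'E'
from plan import *
D=cap('side','d8'); S=cap('scene','c8')
im=cv2.imread('pics/d8.png'); cv2.imwrite('pics/d8c.png',cv2.resize(im[200:400,120:320],None,fx=3,fy=3,interpolation=cv2.INTER_CUBIC))
plan(tcp_for(-88,0,0),rot(BY,0),3)
print(np.round(manip.read_state()['tool_rot'],3).tolist())
E
```

```text
t 11.325 pos [529.4 224.9  83.4] F [-0.1  0.3 -2.4] op 0.15
step mm 0.8
off [[0.003, 0.0, -0.0], [0.003, 0.0, -0.0], [0.003, 0.0, -0.0]]
twist/row [0.0005 0.0001 0.0004] deg [0.25 0.03 0.21]
[[0.0, -0.272, -0.962], [0.004, -0.962, 0.272], [-1.0, -0.004, 0.001]]
```

View pics/d8c.png

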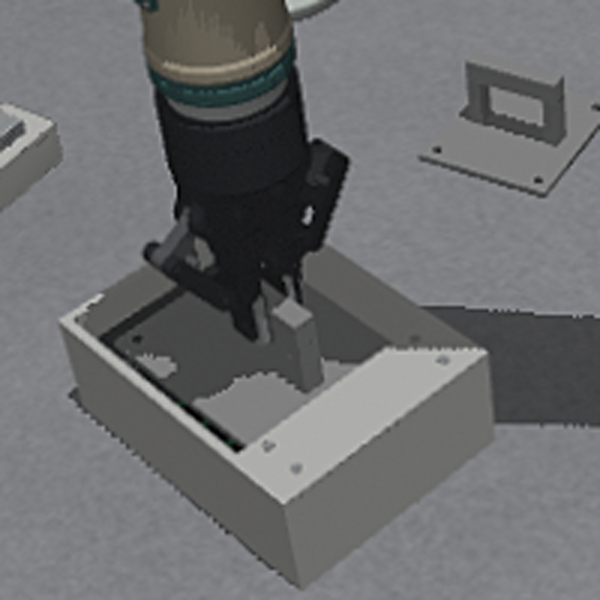

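Emit:
carry_out(offset=[[0.004,0,0],[0.004,0,0],[0.003,0,0],[0,0,0],[0,0,0]], twist=[[0,0,0],[0,0,0],[0,0,0],[0,0,0],[0,0,0]], grip=[1,1,1,1,1])

```text
time: 11.95
position: [528.4, 225.7, 81.0]
tool_rot: [[0.001, -0.271, -0.963], [0.004, -0.963, 0.271], [-1.0, -0.004, 0.0]]
wrist_force: [0.7, 0.9, -3.4]
opening: 0.152
```

Emit:
carry_out(offset=[[0.004,0,0],[0,0,0],[0.003,0,0],[0,0,0],[0,0,0]], twist=[[0,0,0],[0,0,0],[0,0,0],[0,0,0],[0,0,0]], grip=[1,1,1,1,1])

```text
time: 12.58
position: [528.6, 225.9, 80.5]
tool_rot: [[0.001, -0.271, -0.963], [0.004, -0.963, 0.271], [-1.0, -0.004, -0.0]]
wrist_force: [-2.9, -0.6, 9.7]
opening: 0.155
```

Contact shows as +10 N upward, and the tool is level. I release.

Emit:
carry_out(offset=[[-0.002,0,0],[0,0,0],[0,0,0],[0,0,0],[0,0,0]], twist=[[0,0,0],[0,0,0],[0,0,0],[0,0,0],[0,0,0]], grip=[1,0.8,0.5,0,0])

```text
time: 13.2
position: [528.5, 225.6, 79.6]
tool_rot: [[0.001, -0.271, -0.963], [0.003, -0.963, 0.271], [-1.0, -0.003, 0.0]]
wrist_force: [0.0, 0.7, -0.3]
opening: 0.83
```

Emit:
carry_out(offset=[[0,0,0],[0,0,0],[-0.02,0,0],[-0.06,0,0],[-0.1,0,0]], twist=[[0,0,0],[0,0,0],[0,0,0],[0,0,0],[0,0,0]], grip=[0,0,0,0,0])

```text
time: 13.82
position: [528.1, 225.3, 125.5]
tool_rot: [[-0.0, -0.271, -0.963], [0.003, -0.963, 0.271], [-1.0, -0.003, 0.001]]
wrist_force: [0.1, 0.3, 0.7]
opening: 1.003
```

Emit:
carry_out(offset=[[-0.12,0,0],[-0.12,0,0],[-0.12,0,0],[-0.1,0,0],[0,0,0]], twist=[[0,0,0],[0,0,0],[0,0,0],[0,0,0],[0,0,0]], grip=[0,0,0,0,0])

```text
time: 14.45
position: [529.8, 225.5, 242.7]
tool_rot: [[0.006, -0.271, -0.963], [0.006, -0.963, 0.271], [-1.0, -0.007, -0.004]]
wrist_force: [0.0, -0.8, -0.4]
opening: 1.004
```

```bash
python3 - <<'E'
from plan import *
for n in ['side','scene','wrist']: cap(n,n+'9')
im=cv2.imread('pics/side9.png'); a=cv2.resize(im[240:400,130:300],None,fx=3.5,fy=3.5,interpolation=cv2.INTER_CUBIC); cv2.imwrite('pics/d9c.png',a)
P=R.from_euler('z',BY,degrees=True).as_matrix()
pts=np.array([[75,45,5],[75,-45,5],[35,7,58],[35,-7,58],[-35,-7,58],[-35,7,58]])
for n in ['side9','scene9','wrist9']:
    print(n,proj(load(n),np.array([*BC,50])+(P@(pts+[-3,0,0]).T).T).round(1).tolist())
im=cv2.imread('pics/scene9.png'); a=cv2.resize(im[215:385,390:540],None,fx=3.5,fy=3.5,interpolation=cv2.INTER_CUBIC); cv2.imwrite('pics/c9c.png',a)
E
```

```text
side9 [[165.9, 314.2], [204.6, 288.7], [191.7, 291.7], [198.0, 287.6], [224.4, 306.4], [218.0, 310.8]]
scene9 [[478.1, 334.7], [424.9, 318.2], [465.8, 289.2], [457.4, 286.8], [467.7, 260.7], [475.8, 262.8]]
wrist9 [[264.9, 122.3], [374.2, 123.0], [309.4, 179.1], [329.0, 179.3], [327.7, 271.3], [309.4, 271.2]]
```

View pics/d9c.png

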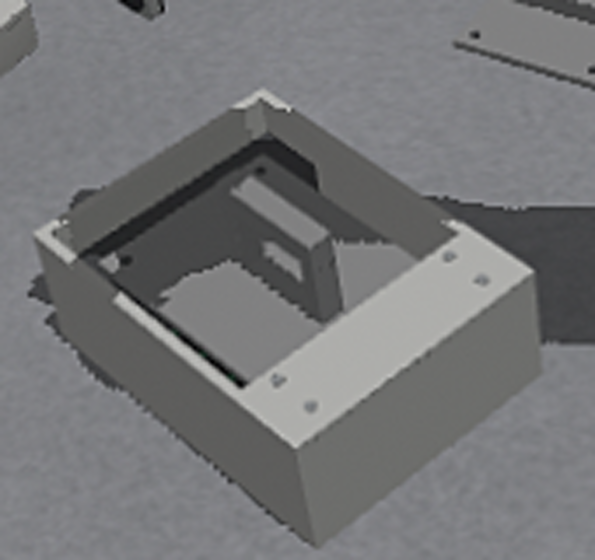

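View pics/c9c.png

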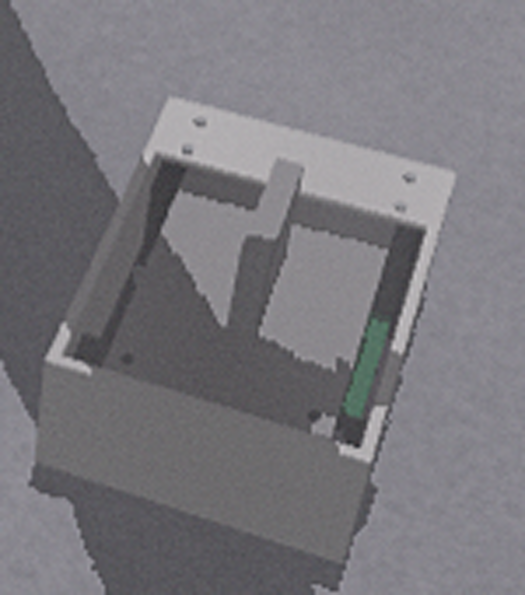

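View pics/wrist9.png

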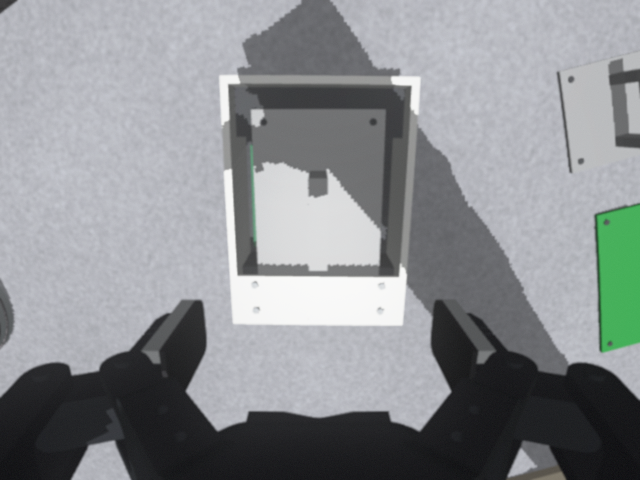

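The holes are at side (166,314.6) and (204,288.6). The predictions for a flat cover at x = -3 are (165.9,314.2) and (204.6,288.7), so it is seated. Handing in.

```bash
python3 - <<'E'
from plan import *
s=manip.read_state(); print(s['time'],np.round(s['wrist_force'],1)); print(manip.close_job())
E
```

```text
14.6 [-0.3 -1.1  0.3]
the job is handed in; nothing more can be done
None
```

The long cover is back on the drive bay, one end under the lip and lying flat on both ledges. I handed the job in at about 14.6 s of the 43 s allowed.

- **What I did:** I picked the long grey cover by its measured 150 x 90 mm hole pattern; the short one measured 80 x 90. I gripped its handle, carried it over tilted about 14°, slid the low end under the lip and lowered the far end. I let go only after the wrist force showed contact (about +10 N, tool level), then lifted clear.
- **Last checks:** In all three cameras the cover's far hole pair lies within about 2 pixels of where a flat cover centred about 3 mm towards the lip would put it. That is well inside the 22 mm and 24 mm limits. The gripper is open about 160 mm above the bay, and the wrist force is about 1 N.
- **Not checked:** I never moved near the short cover except to carry the long one over it, well above its handle. I did not re-measure it at the end. No check failed or disagreed.

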